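# Load the ball feeder and hold its gate open at the mark

### The job

Take the orange castor ball from the stand and lower it gently into the hopper of the green ball feeder so that it rests on the closed gate; do not drop it in. Then pull the feeder's spring-return gate out by its black handle until the yellow pointer is level with the red mark, so that the ball falls through into the tray, and finish while still holding the gate there with the gripper, because it springs shut when let go. Leave the blue and the grey ball on the stand and the other things on the bench where they are.

Things in the scene. Friction and masses are not known exactly. Their poses are not given: they have to be found in the camera images.
- ball_orange: the orange castor ball to load: solid plastic, 40 mm diameter, about 45 g; this frame rolls with the ball and its origin lies on the ball's surface (use the centre point)
- ball_orange_center (a point): centre of the orange ball; at the start it is about 40 mm above the bench, on one of the stand's three seats
- ball_blue_center (a point): centre of the blue castor ball, 40 mm, stays on the stand, at the height of the orange one
- ball_grey_center (a point): centre of the grey castor ball, 40 mm, stays on the stand, at the height of the orange one
- stand: fixed black base plate 50 x 250 x 8 mm with three white cup seats (26 mm outer diameter, tops 22 mm above the bench) at its y = -90, 0 and +90 mm, one ball on each in any order; origin under its centre
- feeder: fixed green ball feeder on a 375 x 160 mm base; origin on the bench below the hopper's centre, z up; the gate pulls out towards its -x. Two aluminium rails (tops 100 mm high, y = -90 to -55 and +55 to +90 mm) run under the gate from x = -38 to -208 mm
- hopper_mouth (a point): centre of the open top of the feeder's hopper, 161 mm above the bench. Inside 60 mm (feeder x) by 140 mm (feeder y), walls 6 mm, 55 mm deep; its floor is the gate plate, 106 mm above the bench, so a ball resting in it has its centre 126 mm above the bench and falls through once the gate is pulled out about 30 to 45 mm
- tray (a point): centre of the tray's floor, 10 mm above the bench, at the feeder's x = +97 mm; the tray is about 100 mm (x) by 140 mm (y) inside with walls 50 mm high. A chute below the gate slopes down into it
- gate: the spring-return gate slide: steel plate with an upright black handle plate. Its frame coincides with the feeder's when shut and moves towards the feeder's -x as it is pulled, 0 to 82 mm. The spring pulls it shut with about 3 N at the start and about 10 N at 60 mm, plus 0.3 N friction
- handle_top (a point): middle of the top edge of the black handle plate, 166 mm above the bench, at x = -110 mm, y = 0 of the gate; the plate is 14 mm thick (along x), 44 mm wide (along y) and reaches down to 106 mm; shut, 67 mm of room lies between it and the hopper. Moves with the gate
- pointer (a point): tip of the yellow pointer on the gate, beside the handle at the handle's x (gate frame x = -110 mm, y = +70 mm), 108 mm above the bench; moves with the gate
- mark: the red mark, a 4 mm thick plate 16 mm wide and 14 mm high standing on the +y rail; origin under its centre, axes parallel to the feeder's. The pointer is level with it when both have the same x in the feeder's frame; that takes a pull of 54 to 68 mm, differing from start to start
- screwdriver: screwdriver lying on the bench, bystander
- wrench: wrench lying on the bench, bystander
- bin_yellow: small yellow open bin 80 x 110 x 50 mm, bystander; origin under its centre
- glue: white jar with a red cap, 48 mm diameter, 75 mm high, bystander; origin under its centre
- spool: wooden spool, 60 mm diameter, 55 mm high, bystander; origin under its centre
There are look-alikes about, which are no part of the job. Several things have the shape of the ball_orange; the one meant has the colours described above.

How it is judged:
By the outcome, as a careful person would: the job done as asked, in the order asked, and still so for the second after the job is handed in, while the arm keeps its last pose, push and grip.
It also fails if it takes over 61 s, if anything falls off the work surface, if the arm or the gripper's body presses on something with over 40 N, if the wrist force passes 120 N, or if a joint passes its speed limit or range.

### The arm

A 6-joint arm with a two-finger parallel gripper is mounted at the origin on the work surface. World frame = base frame: x ahead of the robot, y to its left, z up, the work surface at z = 0. Lengths are in m, angles in rad, forces in N, time in s.
With the tool pointing down it reaches from about 0.4 to 0.825 m from the base axis. Payload 7 kg.
Tool frame: the origin (TCP) lies between the finger pads; the fingertips stand 11 mm ahead of it and the grasp point (between the pads) lies 8 mm behind it (arm.tips_ahead is the distance from the TCP to the fingertips, in m); z points along the fingers, x is the direction in which the jaws open and shut, and the axes are right-handed (so a half turn about z gives the same grasp; the last joint's range is limited). The gripper opens to 88 mm and grips with 3 to 60 N. Pads are 19 mm wide; open, the fingers measure 130 mm over their backs; the gripper's body (78 mm by 193 mm) begins 47 mm behind the grasp point.
Start: joints at [1.527, 0.359, 0.012, 0, -1.224, -0.288], TCP at [0.22, 0.638, 0.238] pointing down, gripper open.
Joint ranges: [-3.07, 3.07], [-1.43, 2.12], [-1.02, 1.25], [-3.03, 1.67], [-3.05, -0], [-3.03, 3.03]. Speed limits (rad/s): [2.39, 2.39, 3.01, 3.14, 3.14, 3.14].

### API

Orientations are given as [roll, pitch, yaw] about the fixed x, y, z axes, in that order (R = Rz(yaw) Ry(pitch) Rx(roll)).
In Python, from station import arm, optics, finder gives the robot as it stands. The module is installed in compiled form; this text tells all that it offers.
- The arm moves only by the tool apply_moves, never from a script. Its argument "increments" is one flat list of numbers, 6 for each row, row after row: the shift along the world's x, y, z in m, then the turn, a rotation vector about the world's x, y, z in rad. In form: [tx, ty, tz, rx, ry, rz, tx, ty, tz, rx, ry, rz, ...]. A call has 1 to 20 rows; each row shifts and turns the pose as measured when the row begins; what a row does not reach is not made up. A row lasts 1/12 s, in which the tool goes at most 41.7 mm and 7.16 degrees, less where a joint would pass 70% of its speed; a pose out of reach is approached as far as the arm can. A call with a gripper value outside its range is refused whole. "hand" is the closure, from 0 (fully open) to 1 (shut), set as the call begins (left out, the last holds). The fingers move at their own pace and stop on an object; "force" is the grip in N (left out, the last holds). Time passes only in rows, so rows that do not move let the fingers close. It gives the time, the measured TCP pose, the force and the opening at its end, in the units of the state.
- arm.get_state(): the state, without advancing time (a new reading comes with each control period).
- optics.grab_frame(name): name is "side" or "top" or "wrist"; returns the picture (420x560x3 uint8, red, green, blue); there is no depth.
- optics.camera_model(name): a dict with "fx", "fy", "cx", "cy" (pixels), "dist_coeffs" ([k1, k2, p1, p2, k3] as OpenCV has them; the pictures are not rectified), "world_to_cam" (4x4, takes a point from world to camera coordinates); the wrist camera has in their place "T_tool_cam" (4x4, takes a point from camera to tool coordinates, whose origin is the TCP and whose axes are the tool frame's). Camera axes: x right, y up, looking along -z (the intrinsics and any distortion apply to the point x, -y, -z); pixel columns grow to the right and rows downward; lengths in m; the calibration is good to about 2 mm. A picture is of the moment at which its call begins: read the wrist's pose just before it. camera_model takes no time and is no camera call.
- arm.job_done(): hands the job in, once; it reports no verdict.
Trained networks look in the newest picture that a camera, given by its name, has taken for a name from the list of things; names that differ only in an ending like _2 or _b are one class to them, and where a whole thing is asked for, a point or a joint stands for the part that bears it (a point fixed in the world has none). Each returns a list of dicts, best first, with "conf" (0 to 1); they miss things now and then, are a little off and sometimes report something else, mostly with a low value. They report only what shows in the picture. A call takes as long as a camera call. They do not tell look-alikes from the thing itself.
- finder.find_in(camera, name): "box" ([left, top, right, bottom] in pixels, round what is visible of it).
- finder.landmark_of(camera, name): "point" ([column, row] in pixels: a listed point, or the origin of a listed thing).
The state is a dict: "t": time; "q": joint angles; "qd": joint speeds; "joint_efforts": joint torques, N m; "eef_pos": TCP position; "ee_rot": TCP orientation; "force": force on the tool from outside, world axes, zero at the start; "moment": the same for the moment, N m; "width": finger opening in m.
Only numpy, scipy, OpenCV 4.12 (cv2) and the standard library are available. Lean on these libraries where they do the work, as an engineer would, in place of code of your own. Each camera call takes 0.05 s, during which the arm holds its last target. There are 200 camera calls.

## Working session

There is one attempt and no reset: what is moved stays moved. The work goes in short steps, Python scripts to look and compute and a tool call to move; the robot and the scene stay as the last step left them, time stands still between calls to the robot, and variables do not carry over. Pictures are saved under pics/ and viewed, about 8 in all and at most 12, crops included, and the job is handed in when it is done.

Besides the shell and the picture viewer there is one more tool, called after "Call:" as name(argument=value, ...), one argument or row to a line, values as JSON. apply_moves: Moves the arm, as the interface text tells. Its arguments: {"type":"object","properties":{"increments":{"type":"array"},"hand":{"type":"number"},"force":{"type":"number"}},"required":["increments"]}

```bash
mkdir -p pics; cat > h.py <<'E'
import numpy as np, cv2
from scipy.spatial.transform import Rotation as R
from station import arm, optics, finder
def cam(name):
    """K, dist, world->cv-camera 4x4"""
    m=optics.camera_model(name)
    K=np.array([[m['fx'],0,m['cx']],[0,m['fy'],m['cy']],[0,0,1.]]); d=np.array(m['dist_coeffs'],float)
    if 'world_to_cam' in m: W=np.array(m['world_to_cam'])
    else:
        s=arm.get_state(); T=np.eye(4); T[:3,:3]=R.from_euler('xyz',s['ee_rot']).as_matrix(); T[:3,3]=s['eef_pos']
        W=np.linalg.inv(T@np.array(m['T_tool_cam']))
    return K,d,np.diag([1,-1,-1,1.])@W
def ray(c,px):
    K,d,W=c; u=cv2.undistortPoints(np.array([[px]],float),K,d)[0,0]
    return -W[:3,:3].T@W[:3,3], W[:3,:3].T@np.array([u[0],u[1],1])
def atz(c,px,z):
    o,v=ray(c,px); return o+v*(z-o[2])/v[2]
def tri(obs):
    A=np.zeros((3,3));b=np.zeros(3);L=[]
    for c,px in obs:
        o,v=ray(c,px); v=v/np.linalg.norm(v); P=np.eye(3)-np.outer(v,v); A+=P;b+=P@o; L.append((o,P))
    x=np.linalg.solve(A,b); return x,[float(np.linalg.norm(P@(x-o))) for o,P in L]
def proj(c,X):
    K,d,W=c; return cv2.projectPoints(np.array(X,float).reshape(-1,3),W[:3,:3],W[:3,3],K,d)[0].reshape(-1,2)
def save(name,img): cv2.imwrite('pics/'+name,img[:,:,::-1])
E
python3 - <<'E'
from h import *
np.set_printoptions(precision=3,suppress=True)
s=arm.get_state();print(s['eef_pos'],s['ee_rot'],s['t'],s['width'],s['force'])
C={}
ims=[]
for n in ['top','side']:
    im=optics.grab_frame(n);save(n+'0.png',im);C[n]=cam(n);ims.append(im)
names=['ball_orange_center','ball_blue_center','ball_grey_center','stand','feeder','hopper_mouth','tray','handle_top','pointer','mark','bin_yellow','glue','spool']
for nm in names:
    o={}
    for n in C:
        r=finder.landmark_of(n,nm); o[n]=r
        print(nm,n,[(np.round(q['point'],1).tolist(),round(q['conf'],2)) for q in r[:4]])
    if o['top'] and o['side']:
        x,e=tri([(C[n],o[n][0]['point']) for n in C]);print('   ',x,np.round(e,4))
E
```

```text
[0.22  0.638 0.237] [-3.141 -0.002 -1.903] 0.0 0.08809377405244712 [ 0.252 -0.502 -0.205]
ball_orange_center top [([195.6, 233.7], 0.61), ([214.0, 275.2], 0.46)]
ball_orange_center side [([281.2, 291.3], 0.7), ([217.3, 311.2], 0.61), ([333.0, 286.4], 0.56)]
    [0.549 0.23  0.035] [0.005 0.005]
ball_blue_center top [([222.2, 242.5], 0.44)]
ball_blue_center side [([300.0, 266.2], 0.51)]
    [0.518 0.148 0.042] [0.006 0.006]
ball_grey_center top [([167.5, 228.0], 0.55)]
ball_grey_center side [([259.4, 317.0], 0.76), ([244.5, 193.9], 0.22)]
    [0.576 0.316 0.038] [0.002 0.002]
stand top [([195.9, 235.3], 0.65), ([313.5, 235.6], 0.25)]
stand side [([283.6, 299.4], 0.78)]
    [0.545 0.234 0.011] [0.009 0.009]
feeder top [([314.9, 210.1], 0.87)]
feeder side [([279.0, 198.9], 0.64), ([316.5, 161.9], 0.27)]
    [ 0.624 -0.141 -0.001] [0.003 0.003]
hopper_mouth top [([314.7, 195.8], 0.89), ([121.5, 250.1], 0.32)]
hopper_mouth side [([275.8, 157.6], 0.82), ([280.9, 288.7], 0.69)]
    [ 0.63  -0.128  0.16 ] [0. 0.]
tray top [([312.9, 182.3], 0.78)]
tray side [([243.5, 190.4], 0.71)]
    [ 0.722 -0.138  0.012] [0.007 0.007]
handle_top top [([316.7, 234.9], 0.88)]
handle_top side [([313.0, 165.0], 0.81)]
    [ 0.523 -0.129  0.15 ] [0.002 0.002]
pointer top [([290.4, 242.0], 0.85), ([225.4, 187.2], 0.72)]
pointer side [([312.9, 192.1], 0.6)]
    [ 0.511 -0.056  0.114] [0.002 0.002]
mark top []
mark side [([278.4, 159.6], 0.66)]
bin_yellow top [([223.1, 190.0], 0.56)]
bin_yellow side [([226.4, 268.5], 0.55), ([273.0, 397.9], 0.53), ([258.1, 317.9], 0.4)]
    [ 0.704  0.151 -0.011] [0. 0.]
glue top [([176.8, 194.4], 0.73)]
glue side [([213.4, 314.9], 0.72)]
    [ 0.695  0.301 -0.009] [0.001 0.001]
spool top [([407.5, 215.4], 0.78)]
spool side [([301.2, 149.0], 0.81)]
    [ 0.602 -0.443 -0.024] [0.003 0.003]
```

View pics/top0.png

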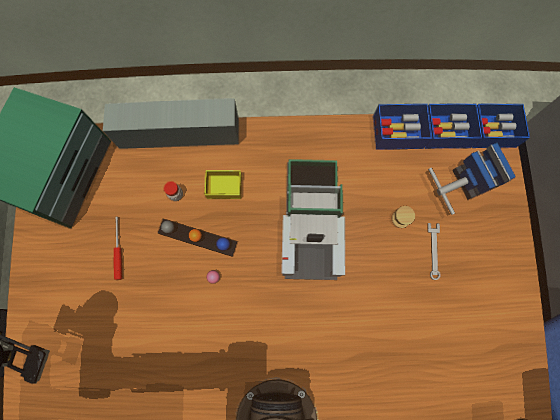

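View pics/side0.png

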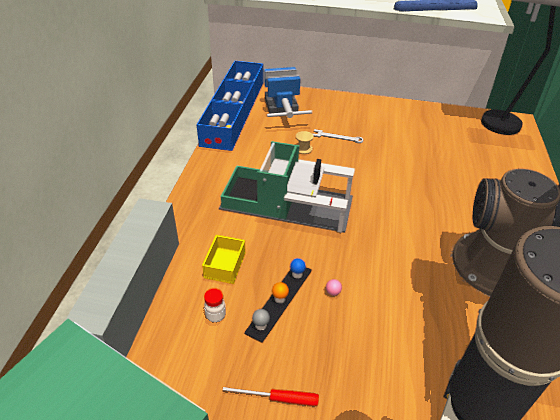

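The top view shows grey, orange and blue on the stand at about (168,227), (195,235) and (222,243). The pink look-alike is at (213,277), the handle at (316,237) and the red mark near (285,257). The side view agrees, with orange at (281,291) and the mark near (331,201). I'll move near the ball and measure it with the wrist camera.

Call:
apply_moves(
  increments=[0.025, -0.031, 0, 0, 0, 0, 0.025, -0.031, 0, 0, 0, 0, 0.025, -0.031, 0, 0, 0, 0, 0.025, -0.031, 0, 0, 0, 0, 0.025, -0.031, 0, 0, 0, 0, 0.025, -0.031, 0, 0, 0, 0, 0.025, -0.031, 0, 0, 0, 0, 0.025, -0.031, 0, 0, 0, 0, 0.025, -0.031, 0, 0, 0, 0, 0.025, -0.031, 0, 0, 0, 0, 0, 0, 0, 0, 0, 0],
  hand=0.28,
)

```text
t: 2.32
eef_pos: [0.4754, 0.3152, 0.2372]
ee_rot: [-3.14, 0.002, -1.894]
force: [-0.2, 1.5, 0.4]
width: 0.0632
```

```bash
cat > look.py <<'E'
from h import *
import sys,json
np.set_printoptions(precision=4,suppress=True)
def look(tag,names):
    s=arm.get_state(); c=cam('wrist'); im=optics.grab_frame('wrist'); save(tag+'.png',im)
    print(s['t'],s['eef_pos'],s['ee_rot'],s['width'])
    o={}
    for nm,z in names.items():
        r=finder.landmark_of('wrist',nm)
        o[nm]=[q['point'] for q in r]
        for q in r[:3]: print(nm,np.round(q['point'],1),round(q['conf'],2),'at z:',atz(c,q['point'],z))
    json.dump({'c':[x.tolist() for x in c],'o':{k:[list(map(float,p)) for p in v] for k,v in o.items()}},open(tag+'.json','w'))
    return c,im,o
E
python3 - <<'E'
from look import *
c,im,o=look('w1',{'ball_orange_center':.04,'ball_blue_center':.04,'ball_grey_center':.04,'stand':0})
# orange by colour
h=cv2.cvtColor(im,cv2.COLOR_RGB2HSV); m=cv2.inRange(h,(8,150,150),(18,255,255))
n,l,st,ce=cv2.connectedComponentsWithStats(m)
for i in range(1,n):
    if st[i,4]>150: print(st[i],ce[i],atz(c,ce[i],.04))
E
```

```text
2.3167 [0.4754 0.3152 0.2372] [-3.1398  0.002  -1.8944] 0.06319680741612935
ball_orange_center [408.4 186.7] 0.87 at z: [0.4294 0.1883 0.04  ]
ball_blue_center [428.5  86.9] 0.59 at z: [0.521  0.1482 0.04  ]
ball_grey_center [248.8  86. ] 0.59 at z: [0.5767 0.3133 0.04  ]
stand [329.5  87.9] 0.72 at z: [0.5501 0.2342 0.    ]
[   0    0  130   68 4101] [45.3955 24.0749] [0.6904 0.4744 0.04  ]
[    0     0   560   294 85908] [300.2889 142.3867] [0.5095 0.2825 0.04  ]
[ 319   66   40   42 1319] [338.5876  86.3124] [0.5489 0.2312 0.04  ]
[ 185  323  188   45 4782] [271.556 341.207] [0.2911 0.3885 0.04  ]
```

View pics/w1.png

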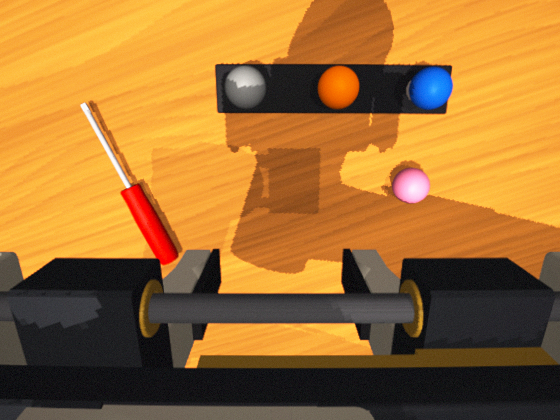

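The wrist view shows grey (245,87), orange (339,87), blue (431,88) and the pink look-alike (411,185), which the finder mistook for orange. I'll take a second view closer in.

Call:
apply_moves(
  increments=[0.005, -0.031, -0.03, 0, 0, 0, 0.005, -0.031, -0.03, 0, 0, 0, 0, 0, 0, 0, 0, 0],
)

```text
t: 2.82
eef_pos: [0.4807, 0.2639, 0.1774]
ee_rot: [-3.139, 0.008, -1.88]
force: [-0.3, -0.1, -1.3]
width: 0.0631
```

```bash
python3 - <<'E'
from look import *
c,im,o=look('w2',{'ball_orange_center':.04,'ball_blue_center':.04,'ball_grey_center':.04})
h=cv2.cvtColor(im,cv2.COLOR_RGB2HSV); m=cv2.inRange(h,(7,215,120),(17,255,255))
m=cv2.morphologyEx(m,cv2.MORPH_OPEN,np.ones((3,3)))
n,l,st,ce=cv2.connectedComponentsWithStats(m)
for i in range(1,n):
    if st[i,4]>150: print(st[i],ce[i],atz(c,ce[i],.04))
d=json.load(open('w1.json')); c1=tuple(np.array(x) for x in d['c'])
ct,cs=cam('top'),cam('side')
p=[(c1,[338.6,86.8]),(ct,[195.5,234.5]),(cs,[281,291])]
print(tri(p[:2]),tri(p))
for q in o['ball_orange_center']: print(q,tri([p[0],(c,q)]),tri(p+[(c,q)]))
E
```

```text
2.8167 [0.4807 0.2639 0.1774] [-3.1387  0.0077 -1.8803] 0.06305748977039718
ball_orange_center [381.6 224. ] 0.82 at z: [0.4315 0.1849 0.04  ]
ball_orange_center [291.5 112.3] 0.74 at z: [0.5483 0.2334 0.04  ]
ball_blue_center [403.7 114.4] 0.73 at z: [0.5191 0.1465 0.04  ]
ball_grey_center [186.1 107.5] 0.64 at z: [0.5782 0.3138 0.04  ]
[ 269   86   49   51 1918] [292.7482 110.7753] [0.5491 0.2321 0.04  ]
(array([0.55  , 0.2302, 0.0385]), [0.0017595752555170088, 0.0017595752555171424]) (array([0.5483, 0.2302, 0.0356]), [0.00036478778224917504, 0.0037377678994878123, 0.003819107000176835])
[381.6, 224.0] (array([0.5519, 0.2562, 0.3106]), [0.020310044852131885, 0.020310044852132034]) (array([0.5251, 0.2324, 0.1088]), [0.026080594313476757, 0.020949820186399355, 0.0454783814613086, 0.06499684231068473])
[291.5, 112.3] (array([0.5486, 0.2336, 0.0536]), [6.947376298357137e-05, 6.947376298344546e-05]) (array([0.5482, 0.2312, 0.0366]), [0.0005268945847370459, 0.003958654331376258, 0.0038508129862492298, 0.002116879143927523])
```

Call:
apply_moves(
  increments=[0.034, -0.016, -0.02, 0, 0, -0.01, 0.034, -0.016, -0.02, 0, 0, -0.01, 0, 0, 0, 0, 0, 0],
)

```text
t: 3.27
eef_pos: [0.555, 0.244, 0.1472]
ee_rot: [-3.127, 0.024, -1.888]
force: [-0.1, 0.4, -0.7]
width: 0.0635
```

```bash
cat > need.py <<'E'
from h import *
def need(x,y,z,yaw):
    s=arm.get_state(); Rt=R.from_euler('xyz',[np.pi,0,yaw]); Rc=R.from_euler('xyz',s['ee_rot'])
    print('t',round(s['t'],2),'d',np.round(np.array([x,y,z])-s['eef_pos'],4),'rv',np.round((Rt*Rc.inv()).as_rotvec(),4),'F',np.round(s['force'],1),'w',round(s['width'],4))
E
python3 -c "
from need import *
need(.549,.232,.037,-1.90)"
```

```text
t 3.27 d [-0.006  -0.012  -0.1102] rv [-0.0185  0.0211 -0.0116] F [-0.1  0.4 -0.7] w 0.0635
```

Call:
apply_moves(
  increments=[-0.006, -0.012, -0.01, -0.0185, 0.021, -0.012, 0, 0, -0.02, 0, 0, 0, 0, 0, 0, 0, 0, 0, 0, 0, 0, 0, 0, 0],
)

```text
t: 3.6
eef_pos: [0.5497, 0.234, 0.1171]
ee_rot: [3.141, -0.002, -1.9]
force: [-0.3, 0.1, 1.7]
width: 0.063
```

```bash
python3 -c "
from need import *
need(.549,.232,.037,-1.90)"
```

```text
t 3.6 d [-0.0007 -0.002  -0.0801] rv [ 0.0018 -0.0009  0.0003] F [-0.3  0.1  1.7] w 0.063
```

Call:
apply_moves(
  increments=[-0.001, -0.002, -0.02, 0.002, 0, 0, 0, 0, -0.02, 0, 0, 0, 0, 0, -0.02, 0, 0, 0, 0, 0, -0.012, 0, 0, 0, 0, 0, 0, 0, 0, 0],
)

```text
t: 4.02
eef_pos: [0.5491, 0.2368, 0.0501]
ee_rot: [-3.138, 0.006, -1.895]
force: [0.7, -1.2, 0.0]
width: 0.0632
```

```bash
python3 -c "
from need import *
need(.549,.232,.037,-1.90)"
```

```text
t 4.02 d [-0.0001 -0.0048 -0.0131] rv [-0.0046  0.0058 -0.0049] F [ 0.7 -1.2  0. ] w 0.0632
```

Call:
apply_moves(
  increments=[0, -0.005, -0.007, -0.005, 0.006, -0.005, 0, 0, -0.006, 0, 0, 0, 0, 0, 0, 0, 0, 0],
)

```text
t: 4.27
eef_pos: [0.5498, 0.2335, 0.0396]
ee_rot: [-3.14, 0.002, -1.898]
force: [-0.8, 0.2, -0.1]
width: 0.0632
```

Call:
apply_moves(
  increments=[0, 0, 0, 0, 0, 0, 0, 0, 0, 0, 0, 0, 0, 0, 0, 0, 0, 0, 0, 0, 0, 0, 0, 0, 0, 0, 0, 0, 0, 0, 0, 0, 0, 0, 0, 0],
  hand=1,
  force=12,
)

```text
t: 4.77
eef_pos: [0.551, 0.2342, 0.0426]
ee_rot: [-3.138, 0.004, -1.898]
force: [-0.8, 0.5, -1.1]
width: 0.0391
```

```bash
python3 -c "
from need import *
need(.549,.232,.037,-1.90)"
```

```text
t 4.77 d [-0.002  -0.0022 -0.0056] rv [-0.0029  0.0051 -0.0022] F [-0.8  0.5 -1.1] w 0.0391
```

The grip is about 10 mm above the ball's centre because the arm crept upward. I'll regrip lower.

Call:
apply_moves(
  increments=[0, 0, 0, 0, 0, 0, 0, 0, 0, 0, 0, 0, -0.001, -0.002, -0.005, -0.003, 0.005, -0.002, -0.001, 0, -0.004, 0, 0, 0],
  hand=0.28,
)

```text
t: 5.1
eef_pos: [0.5497, 0.2327, 0.0342]
ee_rot: [-3.14, 0.002, -1.9]
force: [0.3, -0.7, 0.3]
width: 0.0597
```

Call:
apply_moves(
  increments=[0, 0, -0.001, 0, 0, 0, 0, 0, -0.001, 0, 0, 0, 0, 0, -0.001, 0, 0, 0, 0, 0, -0.001, 0, 0, 0, 0, 0, 0, 0, 0, 0],
  hand=1,
  force=12,
)

```text
t: 5.52
eef_pos: [0.5489, 0.2321, 0.028]
ee_rot: [3.141, -0.0, -1.9]
force: [-0.0, -0.5, 1.0]
width: 0.0387
```

```bash
python3 -c "
from need import *
need(.549,.232,.037,-1.90)"
```

```text
t 5.52 d [ 0.0001 -0.0001  0.009 ] rv [ 0.0002 -0.0003  0.0002] F [-0.  -0.5  1. ] w 0.0387
```

Now it's too low: the tips would reach below the ball. I'll regrip once more at TCP z ≈ 0.036.

Call:
apply_moves(
  increments=[0, 0, 0, 0, 0, 0, 0, 0, 0, 0, 0, 0, 0, 0, 0.007, 0, 0, 0, 0, 0, 0, 0, 0, 0, 0, 0, 0, 0, 0, 0],
  hand=0.28,
)

```text
t: 5.93
eef_pos: [0.549, 0.2322, 0.0358]
ee_rot: [3.141, -0.0, -1.9]
force: [-1.2, -0.3, -0.3]
width: 0.0622
```

Call:
apply_moves(
  increments=[0, 0, 0, 0, 0, 0, 0, 0, 0, 0, 0, 0, 0, 0, 0, 0, 0, 0, 0, 0, 0, 0, 0, 0, 0, 0, 0, 0, 0, 0],
  hand=1,
  force=12,
)

```text
t: 6.35
eef_pos: [0.5492, 0.2324, 0.0365]
ee_rot: [-3.141, 0.001, -1.9]
force: [-0.6, -0.1, 0.5]
width: 0.0387
```

Call:
apply_moves(
  increments=[0, 0, 0.02, 0, 0, 0, 0, 0, 0.035, 0, 0, 0, 0, 0, 0.038, 0, 0, 0, 0, 0, 0.038, 0, 0, 0, 0, 0, 0.038, 0, 0, 0, 0, 0, 0.038, 0, 0, 0, 0, 0, 0.02, 0, 0, 0, 0, 0, 0, 0, 0, 0],
)

```text
t: 7.02
eef_pos: [0.5443, 0.2282, 0.2701]
ee_rot: [3.137, -0.008, -1.901]
force: [-0.0, -0.3, -0.3]
width: 0.0393
```

Call:
apply_moves(
  increments=[-0.006, -0.03, 0, 0, 0, 0.03, -0.006, -0.03, 0, 0, 0, 0.03, -0.006, -0.03, 0, 0, 0, 0.03, -0.006, -0.03, 0, 0, 0, 0.03, -0.006, -0.03, 0, 0, 0, 0.03, -0.006, -0.03, 0, 0, 0, 0.03, -0.006, -0.03, 0, 0, 0, 0.03, -0.006, -0.03, 0, 0, 0, 0.03, -0.006, -0.03, 0, 0, 0, 0.03, -0.006, -0.03, 0, 0, 0, 0.03, -0.006, -0.03, 0, 0, 0, 0.03, 0, 0, 0, 0, 0, 0, 0, 0, 0, 0, 0, 0],
)

```text
t: 8.1
eef_pos: [0.4686, -0.1142, 0.2636]
ee_rot: [3.13, -0.005, -1.552]
force: [0.2, 0.1, -0.9]
width: 0.039
```

```bash
cat > feed.py <<'E'
from look import *
Z={'feeder':0,'hopper_mouth':.161,'handle_top':.166,'pointer':.108,'mark':.1,'tray':.01}
E
python3 - <<'E'
from feed import *
c,im,o=look('w3',Z)
E
```

```text
8.1 [ 0.4686 -0.1142  0.2636] [ 3.13   -0.0055 -1.5521] 0.0389727061806753
feeder [294.7  31.5] 0.91 at z: [ 0.6216 -0.1289  0.    ]
handle_top [292.8 151.6] 0.58 at z: [ 0.5145 -0.1231  0.166 ]
pointer [213.7 135.5] 0.58 at z: [ 0.5187 -0.0558  0.108 ]
pointer [199.9 195.6] 0.36 at z: [ 0.4634 -0.0406  0.108 ]
mark [198.4 195.9] 0.56 at z: [ 0.4608 -0.0372  0.1   ]
```

View pics/w3.png

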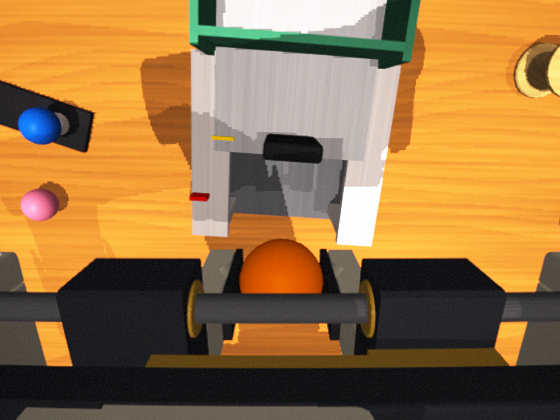

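The ball is held. The handle shows at (293,148), the pointer tip at (214,138), the mark at (199,197) and the hopper's front edge at the top. I'll advance to see the whole hopper.

Call:
apply_moves(
  increments=[0.03, -0.005, 0.01, 0.005, 0.005, -0.01, 0.03, -0.005, 0.01, 0.005, 0.005, -0.01, 0.02, -0.005, 0, 0, 0, 0, 0, 0, 0, 0, 0, 0, 0, 0, 0, 0, 0, 0],
)

```text
t: 8.87
eef_pos: [0.5519, -0.1242, 0.2839]
ee_rot: [3.119, 0.005, -1.563]
force: [-0.9, 0.5, -0.2]
width: 0.0393
```

```bash
cat > fit.py <<'E'
from feed import *
from scipy.optimize import least_squares
P={'feeder':(0,0,0),'hopper_mouth':(0,0,.161),'handle_top':(-.11,0,.166),'pointer':(-.11,.07,.108),'tray':(.097,0,.01)}
def fit(obs):
    """obs: list of (cam, name, px, weight); feeder x,y,yaw with gate shut"""
    def r(p):
        o=[]
        for c,n,px,w in obs:
            q=np.array(P[n]);X=R.from_euler('z',p[2]).apply(q)+[p[0],p[1],0]
            o+=list(w*(proj(c,X)[0]-px))
        return o
    s=least_squares(r,[.63,-.13,0],loss='soft_l1',f_scale=2); return s.x,np.array(r(s.x)).reshape(-1,2)
E
python3 - <<'E'
from fit import *
c,im,o=look('w4',Z)
obs=[]
for t in ['w3','w4']:
    d=json.load(open(t+'.json'));cc=tuple(np.array(x) for x in d['c'])
    for n in P:
        if d['o'].get(n): obs.append((cc,n,d['o'][n][0],1))
nw=len(obs)
ct,cs=cam('top'),cam('side')
for n,a,b in [('hopper_mouth',(314.7,195.8),(275.8,157.6)),('handle_top',(316.7,234.9),(313,165)),('pointer',(290.4,242),(312.9,192.1))]:
    obs+=[(ct,n,a,1),(cs,n,b,1)]
for ob in (obs,obs[:nw]):
    x,r=fit(ob);print(x)
    for q,e in zip(ob,r):print(q[1],e)
E
```

```text
8.8667 [ 0.5519 -0.1242  0.2839] [ 3.1186  0.0054 -1.563 ] 0.039253533199646494
feeder [287.2 103.2] 0.56 at z: [ 0.6253 -0.1308  0.    ]
hopper_mouth [285.8 111.5] 0.81 at z: [ 0.6233 -0.1275  0.161 ]
hopper_mouth [47.8 29.3] 0.47 at z: [0.6808 0.0461 0.161 ]
handle_top [279.9 246.1] 0.97 at z: [ 0.5124 -0.1237  0.166 ]
pointer [211.1 215.2] 0.6 at z: [ 0.5187 -0.0534  0.108 ]
tray [ 62.3 193.9] 0.45 at z: [0.5107 0.1635 0.01  ]
[ 0.6239 -0.1277 -0.0341]
feeder [-1.1071 -2.3268]
handle_top [1.0383 0.7022]
pointer [-1.9346  2.6603]
feeder [-2.565   1.1726]
hopper_mouth [ 0.253  -0.8533]
handle_top [ 0.2378 -1.7112]
pointer [0.6339 2.1773]
tray [ 226.3272 -180.0526]
hopper_mouth [0.1501 2.1341]
hopper_mouth [2.1365 0.0978]
handle_top [-1.199   1.3858]
handle_top [ 3.9954 -2.842 ]
pointer [-0.943  -2.3464]
pointer [-1.6513  2.194 ]
[ 0.6236 -0.128  -0.0394]
feeder [-0.8469 -2.0454]
handle_top [0.6244 1.0471]
pointer [-2.2549  2.5198]
feeder [-2.3268  1.4093]
hopper_mouth [ 0.6324 -0.4779]
handle_top [-0.1047 -1.4436]
pointer [0.3551 2.0659]
tray [ 227.0544 -179.7511]
```

View pics/w4.png

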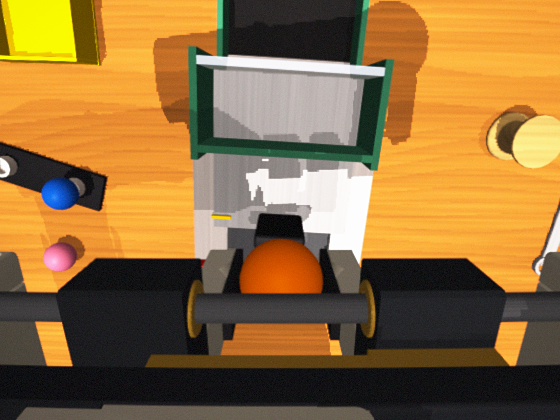

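The full hopper is visible, with its opening's centre near (287,110). The fit gives the feeder at (0.623, -0.128) with yaw about -0.037, and the residuals are around 2 px. The one bad detection was a false tray.

```bash
python3 -c "
from need import *
need(.623,-.1275,.20,-1.608)"
```

```text
t 9.22 d [ 0.0724 -0.003  -0.0847] rv [-0.0058 -0.0217 -0.0449] F [ 0.6  0.6 -0.2] w 0.0391
```

Call:
apply_moves(
  increments=[0.025, -0.001, -0.015, -0.002, -0.007, -0.015, 0.025, -0.001, -0.02, -0.002, -0.007, -0.015, 0.022, -0.001, -0.02, -0.002, -0.008, -0.015, 0, 0, -0.015, 0, 0, 0, 0, 0, 0, 0, 0, 0, 0, 0, 0, 0, 0, 0],
)

```text
t: 9.72
eef_pos: [0.6242, -0.1274, 0.2168]
ee_rot: [-3.132, -0.0, -1.609]
force: [0.5, -0.3, 0.2]
width: 0.0389
```

```bash
python3 -c "
from need import *
need(.623,-.1275,.19,-1.608)"
```

```text
t 9.72 d [-0.0012 -0.0001 -0.0268] rv [0.0004 0.0095 0.001 ] F [ 0.5 -0.3  0.2] w 0.0389
```

Call:
apply_moves(
  increments=[0, 0, -0.015, 0, 0.01, 0, 0, 0, -0.015, 0, 0, 0, 0, 0, 0, 0, 0, 0, 0, 0, 0, 0, 0, 0],
)

```text
t: 10.05
eef_pos: [0.624, -0.1274, 0.1895]
ee_rot: [-3.139, -0.0, -1.608]
force: [0.2, -0.6, 0.6]
width: 0.0389
```

```bash
python3 -c "
from need import *
need(.624,-.1275,.15,-1.608)
a=optics.grab_frame('wrist');b=optics.grab_frame('side')[110:260,190:390]
b=cv2.resize(b,(560,420));save('w5.png',cv2.resize(np.hstack([a,b]),(800,300)))"
```

```text
t 10.05 d [ 0.     -0.0001 -0.0395] rv [0.0005 0.0031 0.0001] F [ 0.2 -0.6  0.6] w 0.0389
```

View pics/w5.png

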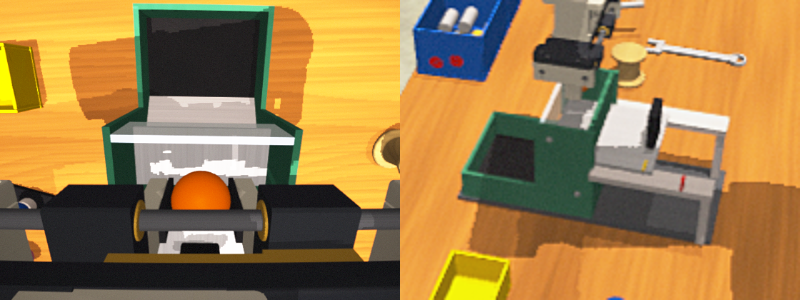

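```bash
python3 -c "
from need import *
c=cam('wrist');f=lambda x,y,z:R.from_euler('z',-.037).apply([x,y,z])+[.624,-.1277,0]
for x in(.030,.036):print(x,proj(c,[f(x,-.04,.161),f(x,.04,.161)])*.714)
im=optics.grab_frame('wrist');g=im[150:240,330:390].astype(int).mean(1);print(np.c_[np.arange(150,240),g][20:60:1].astype(int).tolist())"
```

```text
0.03 [[252.89531379 143.39547172]
 [147.57832157 143.51954167]]
0.036 [[253.40015413 135.73286412]
 [147.05565656 135.85383441]]
[[170, 110, 115, 105], [171, 110, 116, 105], [172, 108, 113, 103], [173, 113, 118, 109], [174, 130, 132, 125], [175, 134, 136, 129], [176, 135, 137, 130], [177, 137, 137, 131], [178, 137, 137, 131], [179, 130, 129, 125], [180, 135, 134, 130], [181, 147, 146, 140], [182, 148, 146, 140], [183, 148, 146, 140], [184, 148, 146, 141], [185, 148, 145, 140], [186, 147, 146, 140], [187, 147, 145, 140], [188, 147, 145, 140], [189, 146, 145, 138], [190, 151, 150, 145], [191, 200, 200, 203], [192, 251, 252, 253], [193, 253, 253, 254], [194, 252, 252, 253], [195, 251, 252, 253], [196, 252, 252, 253], [197, 252, 252, 253], [198, 252, 252, 253], [199, 252, 252, 253], [200, 252, 253, 254], [201, 253, 254, 254], [202, 230, 230, 233], [203, 157, 154, 152], [204, 141, 140, 135], [205, 143, 141, 136], [206, 143, 142, 137], [207, 143, 142, 137], [208, 142, 141, 136], [209, 142, 142, 137]]
```

The hopper wall edges match the prediction to 1 px, so I can lower the ball.

Call:
apply_moves(
  increments=[0, 0, -0.01, 0, 0, 0, 0, 0, -0.015, 0, 0, 0, 0, 0, -0.015, 0, 0, 0, 0, 0, -0.01, 0, 0, 0, 0, 0, 0, 0, 0, 0, 0, 0, 0, 0, 0, 0],
)

```text
t: 10.7
eef_pos: [0.6259, -0.1274, 0.1406]
ee_rot: [-3.13, 0.0, -1.608]
force: [0.0, -0.3, 0.7]
width: 0.0389
```

```bash
python3 -c "
from need import *
need(.6235,-.1275,.1225,-1.608)"
```

```text
t 10.7 d [-0.0024 -0.0001 -0.0181] rv [ 0.0001  0.0112 -0.    ] F [ 0.  -0.3  0.7] w 0.0389
```

Call:
apply_moves(
  increments=[-0.002, 0, -0.005, 0, 0.011, 0, 0, 0, -0.004, 0, 0, 0, 0, 0, -0.002, 0, 0, 0, 0, 0, 0, 0, 0, 0, 0, 0, 0, 0, 0, 0],
)

```text
t: 11.12
eef_pos: [0.6249, -0.1274, 0.1305]
ee_rot: [-3.14, -0.0, -1.608]
force: [-0.3, -0.1, -0.8]
width: 0.0394
```

Call:
apply_moves(
  increments=[-0.001, 0, -0.003, 0, 0.002, 0, 0, 0, -0.002, 0, 0, 0, 0, 0, 0, 0, 0, 0, 0, 0, 0, 0, 0, 0],
)

```text
t: 11.45
eef_pos: [0.6242, -0.1274, 0.1257]
ee_rot: [-3.141, -0.0, -1.608]
force: [0.2, 0.3, -0.0]
width: 0.0393
```

Call:
apply_moves(
  increments=[0, 0, -0.002, 0, 0, 0, 0, 0, 0, 0, 0, 0, 0, 0, 0, 0, 0, 0],
)

```text
t: 11.7
eef_pos: [0.6242, -0.1275, 0.1237]
ee_rot: [-3.141, -0.0, -1.608]
force: [-0.2, -0.5, -0.4]
width: 0.0391
```

Call:
apply_moves(
  increments=[0, 0, -0.0015, 0, 0, 0, 0, 0, 0, 0, 0, 0, 0, 0, 0, 0, 0, 0],
)

```text
t: 11.95
eef_pos: [0.6246, -0.1274, 0.1225]
ee_rot: [-3.14, -0.0, -1.607]
force: [-0.0, -0.0, -0.4]
width: 0.0393
```

Call:
apply_moves(
  increments=[0, 0, -0.0015, 0, 0, 0, 0, 0, 0, 0, 0, 0, 0, 0, 0, 0, 0, 0],
)

```text
t: 12.2
eef_pos: [0.6257, -0.1275, 0.1226]
ee_rot: [-3.137, -0.001, -1.607]
force: [0.5, 0.6, -0.3]
width: 0.039
```

Call:
apply_moves(
  increments=[-0.001, 0, -0.002, 0, 0.004, 0, 0, 0, -0.001, 0, 0, 0, 0, 0, 0, 0, 0, 0],
)

```text
t: 12.45
eef_pos: [0.6268, -0.1276, 0.1225]
ee_rot: [-3.136, -0.002, -1.605]
force: [-0.5, -0.2, -0.6]
width: 0.039
```

The height stays at 0.1225, exactly the predicted rest height, so the ball is on the gate. I'll release it.

Call:
apply_moves(
  increments=[0, 0, 0, 0, 0, 0, 0, 0, 0, 0, 0, 0, 0, 0, 0, 0, 0, 0, 0, 0, 0, 0, 0, 0],
  hand=0.36,
)

```text
t: 12.78
eef_pos: [0.6263, -0.1275, 0.1216]
ee_rot: [-3.137, -0.001, -1.606]
force: [0.7, -0.2, -0.6]
width: 0.0548
```

Call:
apply_moves(
  increments=[0, 0, 0.006, 0, 0, 0, 0, 0, 0.012, 0, 0, 0, 0, 0, 0.025, 0, 0, 0, 0, 0, 0.035, 0, 0, 0, 0, 0, 0.035, 0, 0, 0, 0, 0, 0.035, 0, 0, 0, 0, 0, 0, 0, 0, 0],
)

```text
t: 13.37
eef_pos: [0.6228, -0.1284, 0.278]
ee_rot: [3.14, -0.003, -1.606]
force: [1.3, -0.6, 1.3]
width: 0.0556
```

```bash
python3 -c "
from need import *
need(.513,-.124,.26,-.037)
need(.513,-.124,.26,-.037-np.pi)
print(np.round(arm.get_state()['q'],3))"
```

```text
t 13.37 d [-0.1098  0.0044 -0.018 ] rv [4.2000e-03 9.0000e-04 1.5689e+00] F [ 1.3 -0.6  1.3] w 0.0556
t 13.37 d [-0.1098  0.0044 -0.018 ] rv [ 9.0000e-04 -4.2000e-03 -1.5727e+00] F [ 1.3 -0.6  1.3] w 0.0556
[ 0.105  0.274 -0.018  0.003 -1.281  1.43 ]
```

Now I'll back off, check that the ball is in the hopper, and measure the pointer, the mark and the handle.

Call:
apply_moves(
  increments=[-0.035, 0.001, 0.004, 0, 0, 0, -0.035, 0.001, 0.004, 0, 0, 0, -0.035, 0.001, 0.004, 0, 0, 0, -0.035, 0.001, 0.004, 0, 0, 0, -0.02, 0, 0, 0, 0, 0, 0, 0, 0, 0, 0, 0, 0, 0, 0, 0, 0, 0],
)

```text
t: 13.95
eef_pos: [0.4579, -0.1249, 0.3017]
ee_rot: [-3.132, -0.003, -1.606]
force: [-0.2, 0.2, 0.4]
width: 0.0559
```

```bash
cat > col.py <<'E'
from fit import *
def blobs(im,c,tag,lo,hi,z,box):
    h=cv2.cvtColor(im,cv2.COLOR_RGB2HSV); m=cv2.inRange(h,lo,hi); l,t,r,b=box; k=np.zeros_like(m);k[t:b,l:r]=m[t:b,l:r]
    n,_,st,ce=cv2.connectedComponentsWithStats(k)
    for i in range(1,n):
        if st[i,4]>8: print(tag,st[i],np.round(ce[i],1),atz(c,ce[i],z))
E
python3 - <<'E'
from col import *
c,im,o=look('w6',Z)
B=(150,60,270,290)
blobs(im,c,'red',(0,150,90),(4,255,255),.107,B); blobs(im,c,'red2',(174,150,90),(180,255,255),.107,B)
blobs(im,c,'yel',(22,150,120),(32,255,255),.108,B)
E
```

```text
13.95 [ 0.4579 -0.1249  0.3017] [-3.1324 -0.0027 -1.6058] 0.05591632219687291
feeder [279.9  30.6] 0.87 at z: [ 0.6249 -0.1314  0.    ]
handle_top [278.  136.3] 0.9 at z: [ 0.5132 -0.1256  0.166 ]
pointer [207.6 126.8] 0.73 at z: [ 0.52  -0.056  0.108]
mark [198.4 182.3] 0.51 at z: [ 0.4627 -0.039   0.1   ]
red [189 182  17   6  83] [197.  184.6] [ 0.4619 -0.039   0.107 ]
yel [206 128  20   4  61] [215.4 130. ] [ 0.5166 -0.0634  0.108 ]
```

View pics/w6.png

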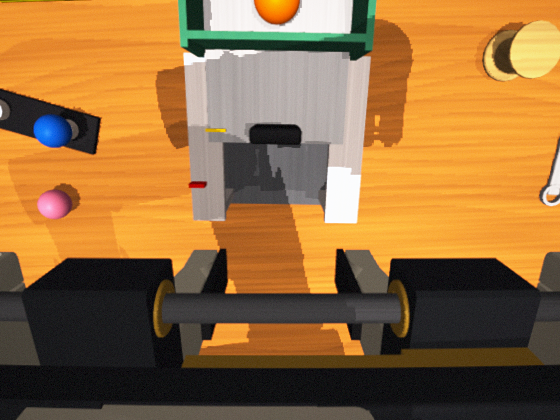

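The ball rests in the hopper at (277,5), the handle is at (276,133), the pointer at (215,130) and the mark at (197,185). Next I'll compute the pull from projected models.

```bash
cat > pull.py <<'E'
from col import *
def box(cx,cy,hx,hy,z0,z1): return np.array([[cx+a*hx,cy+b*hy,z] for a in(-1,1) for b in(-1,1) for z in(z0,z1)])
fx,fy,yw=.6235,-.1277,-.037
W=lambda Pts:R.from_euler('z',yw).apply(Pts)+[fx,fy,0]
def hull(c,Pts,S=8):
    p=proj(c,W(Pts)); m=np.zeros((420*S,560*S),np.uint8); cv2.fillConvexPoly(m,cv2.convexHull(((p+.5)*S).astype(np.int32)),1)
    y,x=np.nonzero(m); return np.array([x.mean()/S-.5,y.mean()/S-.5]),(x.min()/S,y.min()/S,x.max()/S,y.max()/S)
E
python3 - <<'E'
from pull import *
for t in['w3','w6']:
    d=json.load(open(t+'.json'));c=tuple(np.array(x) for x in d['c']); im=cv2.imread(f'pics/{t}.png')[:,:,::-1]
    h=cv2.cvtColor(np.ascontiguousarray(im),cv2.COLOR_RGB2HSV)
    s=h[...,1]>120; hue=h[...,0]
    red=s&((hue<5)|(hue>172))&(h[...,2]>40); red[:,:180]=0;red[:,225:]=0;red[:150]=0;red[230:]=0
    yel=s&(hue>20)&(hue<34); yel[:,:200]=0;yel[:,245:]=0;yel[:110]=0;yel[150:]=0
    g=lambda m:np.array([np.nonzero(m)[1].mean(),np.nonzero(m)[0].mean()])
    pr,py=g(red),g(yel); print(t,pr,red.sum(),py,yel.sum(), 'rows',np.unique(np.nonzero(red)[0]))
    s_=least_squares(lambda q:hull(c,box(q[0],q[1],.002,.008,.1,.114))[0]-pr,[-.17,.075],diff_step=.01,x_scale=.01); print(' mark feeder xy',s_.x,hull(c,box(*s_.x,.002,.008,.1,.114))[1])
    X=atz(c,py,.108); v=R.from_euler('z',-yw).apply(X-[fx,fy,0]); print(' yellow centre feeder',v,' pull',v[0]-s_.x[0])
E
```

```text
w3 [199.1438 196.4384] 146 [222.2151 137.7957] 93 rows [192 193 194 195 196 197 198 199 200 201]
 mark feeder xy [-0.1643  0.0819] (np.float64(189.25), np.float64(192.375), np.float64(209.875), np.float64(201.5))
 yellow centre feeder [-0.109   0.0605  0.108 ]  pull 0.05528948808748381
w6 [197.3704 184.0833] 108 [214.5735 129.8088] 68 rows [181 182 183 184 185 186 187]
 mark feeder xy [-0.1642  0.082 ] (np.float64(188.5), np.float64(181.125), np.float64(207.25), np.float64(187.875))
 yellow centre feeder [-0.109   0.0611  0.108 ]  pull 0.05522398013930657
```

Call:
apply_moves(
  increments=[0.004, 0, -0.004, 0, 0, -0.112, 0.004, 0, -0.004, 0, 0, -0.112, 0.004, 0, -0.004, 0, 0, -0.112, 0.004, 0, -0.004, 0, 0, -0.112, 0.004, 0, -0.004, 0, 0, -0.112, 0.004, 0, -0.004, 0, 0, -0.112, 0.004, 0, -0.004, 0, 0, -0.112, 0.004, 0, -0.004, 0, 0, -0.112, 0.004, 0, -0.004, 0, 0, -0.112, 0.004, 0, -0.004, 0, 0, -0.112, 0.004, 0, -0.004, 0, 0, -0.112, 0.004, 0, -0.004, 0, 0, -0.112, 0.004, 0, -0.004, 0, 0, -0.112, 0.004, 0, -0.004, 0, 0, -0.112, 0, 0, 0, 0, 0, 0, 0, 0, 0, 0, 0, 0],
)

```text
t: 15.63
eef_pos: [0.5237, -0.1251, 0.2302]
ee_rot: [-3.141, -0.023, 3.033]
force: [-0.2, -0.7, 0.4]
width: 0.0559
```

```bash
python3 -c "
from need import *
need(.5135,-.1242,.20,-3.179)
print(np.round(arm.get_state()['q'],3))"
```

```text
t 15.63 d [-0.0102  0.0009 -0.0302] rv [-0.0011 -0.0228  0.0711] F [-0.2 -0.7  0.4] w 0.0559
[ 0.126  0.153 -0.281 -0.005 -1.158 -0.233]
```

Call:
apply_moves(
  increments=[-0.01, 0.001, -0.01, -0.001, -0.023, 0.071, 0, 0, -0.015, 0, 0, 0, 0, 0, 0, 0, 0, 0, 0, 0, 0, 0, 0, 0],
)

```text
t: 15.97
eef_pos: [0.5142, -0.1242, 0.2045]
ee_rot: [-3.141, -0.0, 3.122]
force: [0.1, -0.2, 1.2]
width: 0.0563
```

```bash
python3 -c "
from need import *
need(.5135,-.1242,.14,-3.179)"
```

```text
t 15.97 d [-0.0007  0.     -0.0645] rv [ 0.001  -0.0002 -0.0173] F [ 0.1 -0.2  1.2] w 0.0563
```

Call:
apply_moves(
  increments=[-0.001, 0, -0.012, 0, 0, -0.017, 0, 0, -0.015, 0, 0, 0, 0, 0, -0.012, 0, 0, 0, 0, 0, -0.008, 0, 0, 0, 0, 0, 0, 0, 0, 0, 0, 0, 0, 0, 0, 0],
)

```text
t: 16.47
eef_pos: [0.5165, -0.1245, 0.161]
ee_rot: [-3.14, 0.005, 3.113]
force: [0.1, 0.6, -0.4]
width: 0.0561
```

```bash
python3 -c "
from need import *
need(.5135,-.1242,.14,-3.179)"
```

```text
t 16.47 d [-0.003   0.0003 -0.021 ] rv [ 0.0022  0.0051 -0.0089] F [ 0.1  0.6 -0.4] w 0.0561
```

Call:
apply_moves(
  increments=[-0.003, 0, -0.008, 0.002, 0.005, -0.009, 0, 0, -0.008, 0, 0, 0, 0, 0, -0.004, 0, 0, 0, 0, 0, 0, 0, 0, 0, 0, 0, 0, 0, 0, 0],
)

```text
t: 16.88
eef_pos: [0.5146, -0.1245, 0.1413]
ee_rot: [3.142, 0.003, 3.104]
force: [-0.5, 0.2, 0.4]
width: 0.0562
```

```bash
python3 -c "
from need import *
need(.5135,-.1242,.14,-3.179)"
```

```text
t 16.88 d [-0.0011  0.0003 -0.0013] rv [ 0.      0.0026 -0.0002] F [-0.5  0.2  0.4] w 0.0562
```

Call:
apply_moves(
  increments=[-0.001, 0, -0.001, 0, 0.002, 0, 0, 0, 0, 0, 0, 0, 0, 0, 0, 0, 0, 0, 0, 0, 0, 0, 0, 0, 0, 0, 0, 0, 0, 0, 0, 0, 0, 0, 0, 0, 0, 0, 0, 0, 0, 0],
  hand=1,
  force=40,
)

```text
t: 17.47
eef_pos: [0.5141, -0.1245, 0.1412]
ee_rot: [-3.142, 0.002, 3.105]
force: [-0.0, 1.1, 0.3]
width: 0.0148
```

```bash
cat > gp.py <<'E'
from pull import *
def gp(tag):
    """gate pull from pointer/mark colour in the top and side pictures, with feeder pose fixed"""
    for n in ['top','side']:
        c=cam(n); im=optics.grab_frame(n); save(f'{tag}_{n}.png',im); h=cv2.cvtColor(im,cv2.COLOR_RGB2HSV); H,S,V=[h[...,i] for i in range(3)]
        a=proj(c,W(np.array([[-.1642,.082,.107]])))[0]; b=proj(c,W(np.array([[-.11,.0605,.108],[-.19,.0605,.108]])))
        def cen(m,l,t,r,bt):
            k=np.zeros_like(m);k[int(t):int(bt),int(l):int(r)]=m[int(t):int(bt),int(l):int(r)]; y,x=np.nonzero(k); return (np.array([x.mean(),y.mean()]) if len(x) else None),len(x)
        r,nr=cen((S>110)&((H<6)|(H>172)),*(a-9),*(a+9))
        lo,hi=b.min(0)-6,b.max(0)+6
        y,ny=cen((S>110)&(H>20)&(H<34)&(V>80),*lo,*hi)
        out=[]
        for p,z in((r,.107),(y,.108)):
            out.append(None if p is None else R.from_euler('z',-yw).apply(atz(c,p,z)-[fx,fy,0]))
        print(n,'red',r,nr,out[0],'yel',y,ny,out[1])
E
python3 -c "
from gp import *
s=arm.get_state();print(s['t'],s['eef_pos'],s['width'],s['force'])
gp('g0')"
```

```text
17.4667 [ 0.5141 -0.1245  0.1412] 0.014830831027912206 [-0.018   1.1499  0.2865]
top red [285.  257.7] 10 [-0.1617  0.0822  0.107 ] yel [292.7692 238.5385] 13 [-0.1065  0.0602  0.108 ]
side red [330.7273 201.3636] 11 [-0.1657  0.0843  0.107 ] yel [311.8182 192.2727] 11 [-0.1098  0.061   0.108 ]
```

The handle is gripped at 14.8 mm opening. The pull estimates agree at about 55.2 to 55.9 mm. I'll pull most of the way first.

Call:
apply_moves(
  increments=[-0.006, 0.0002, 0, 0, 0, 0, -0.006, 0.0002, 0, 0, 0, 0, -0.006, 0.0002, 0, 0, 0, 0, -0.006, 0.0002, 0, 0, 0, 0, -0.006, 0.0002, 0, 0, 0, 0, -0.006, 0.0002, 0, 0, 0, 0, -0.006, 0.0002, 0, 0, 0, 0, -0.006, 0.0002, 0, 0, 0, 0, 0, 0, 0, 0, 0, 0],
)

```text
t: 18.32
eef_pos: [0.4679, -0.122, 0.1412]
ee_rot: [3.14, 0.015, 3.104]
force: [8.0, -2.4, -7.4]
width: 0.0142
```

```bash
python3 -c "
from need import *
need(.459,-.1225,.141,-3.179)"
```

```text
t 18.32 d [-0.0089 -0.0005 -0.0002] rv [-0.0006  0.0148 -0.    ] F [ 8.  -2.4 -7.4] w 0.0142
```

Call:
apply_moves(
  increments=[-0.005, 0, 0, 0, 0.008, 0, -0.005, 0, 0, 0, 0.007, 0, 0, 0, 0, 0, 0, 0, 0, 0, 0, 0, 0, 0],
)

```text
t: 18.65
eef_pos: [0.4604, -0.1216, 0.1412]
ee_rot: [3.141, 0.009, 3.105]
force: [9.0, -2.8, -8.1]
width: 0.014
```

```bash
python3 -c "
from need import *
from gp import gp
need(.459,-.1225,.141,-3.179)
gp('g1')
need(.459,-.1225,.141,-3.179)
a=optics.grab_frame('side')[110:260,190:390];b=optics.grab_frame('top')[150:300,230:430]
save('g1.png',np.hstack([cv2.resize(x,(400,300),interpolation=cv2.INTER_CUBIC) for x in(a,b)]))"
```

```text
t 18.65 d [-0.0014 -0.0009 -0.0002] rv [-0.0007  0.009  -0.0009] F [ 9.  -2.8 -8.1] w 0.014
top red None 0 None yel None 0 None
side red [330.6923 201.2308] 13 [-0.1655  0.0838  0.107 ] yel [331.4 194.8] 5 [-0.1635  0.0582  0.108 ]
t 18.75 d [-0.0014 -0.0009 -0.0002] rv [-0.0007  0.009  -0.0009] F [ 8.8 -2.2 -7.1] w 0.014
```

View pics/g1.png

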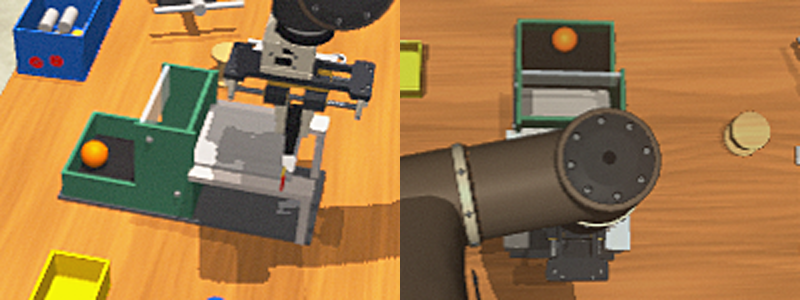

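The ball has fallen into the tray (orange at (94,153) in the side crop and (565,40) in the top crop). The pull is 53.7 mm, about 1.5 to 2 mm short.

Call:
apply_moves(
  increments=[-0.002, -0.0003, 0, 0, 0.004, 0, 0, 0, 0, 0, 0, 0, 0, 0, 0, 0, 0, 0, 0, 0, 0, 0, 0, 0],
)

```text
t: 19.18
eef_pos: [0.4617, -0.1217, 0.1412]
ee_rot: [3.141, 0.014, 3.106]
force: [8.6, -2.3, -6.1]
width: 0.0139
```

```bash
python3 -c "
from need import *
from gp import gp
need(.4587,-.1225,.141,-3.179)
gp('g2')
c,im,o=None,None,None
from look import look
look('w9',{'mark':.1,'pointer':.108})
need(.4587,-.1225,.141,-3.179)
b=cv2.resize(optics.grab_frame('side')[170:230,290:370],(560,420),interpolation=cv2.INTER_CUBIC)
save('g2.png',cv2.resize(np.hstack([b,optics.grab_frame('wrist')]),(800,300)))"
```

```text
t 19.18 d [-0.003  -0.0008 -0.0002] rv [-0.0006  0.0139 -0.0017] F [ 8.6 -2.3 -6.1] w 0.0139
top red None 0 None yel None 0 None
side red [330.6923 201.2308] 13 [-0.1655  0.0838  0.107 ] yel [330.6667 195.1667] 6 [-0.1618  0.0603  0.108 ]
19.2833 [ 0.4617 -0.1217  0.1412] [3.1405 0.0139 3.1059] 0.014245774021158003
mark [286.3 357.8] 0.62 at z: [ 0.4612 -0.0375  0.1   ]
pointer [279.9 347.2] 0.93 at z: [ 0.4649 -0.0531  0.108 ]
t 19.43 d [-0.003  -0.0008 -0.0002] rv [-0.0006  0.0139 -0.0017] F [ 9.7 -1.9 -8. ] w 0.0143
```

View pics/g2.png

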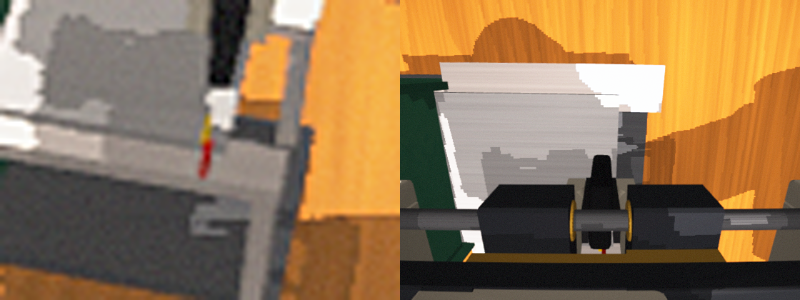

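Zero rows creep back under the spring, so each hold row needs a small outward bias.

Call:
apply_moves(
  increments=[-0.003, 0, 0, 0, 0.008, 0, -0.002, 0, 0, 0, 0.005, 0, -0.0015, 0, 0, 0, 0.002, 0],
)

```text
t: 19.78
eef_pos: [0.4582, -0.1215, 0.1412]
ee_rot: [3.141, 0.006, 3.106]
force: [10.2, -3.7, -9.5]
width: 0.0141
```

```bash
python3 -c "
from need import *
from gp import gp
need(.4587,-.1225,.141,-3.179)
gp('g3')
from look import look
look('w10',{'mark':.1,'pointer':.108})
need(.4587,-.1225,.141,-3.179)"
```

```text
t 19.78 d [ 0.0005 -0.001  -0.0002] rv [-0.0006  0.0065 -0.0022] F [10.2 -3.7 -9.5] w 0.0141
top red None 0 None yel None 0 None
side red [330.7143 201.    ] 14 [-0.1654  0.0829  0.107 ] yel [332.3333 195.1667] 6 [-0.1662  0.0591  0.108 ]
19.8833 [ 0.4581 -0.1215  0.1412] [3.1407 0.0066 3.1063] 0.014134157232886985
mark [279.1 355.8] 0.41 at z: [ 0.4622 -0.0391  0.1   ]
mark [282.4 348.9] 0.36 at z: [ 0.4597 -0.0447  0.1   ]
pointer [280.  347.9] 0.55 at z: [ 0.461  -0.0523  0.108 ]
t 20.03 d [ 0.0006 -0.001  -0.0002] rv [-0.0006  0.0066 -0.0021] F [ 8.7 -3.2 -8.6] w 0.0135
```

The pull is 56.0 mm by TCP, and the views put the pointer within 1 mm of the mark. The hold is steady, so I'm handing it in.

```bash
python3 -c "
from station import arm
print(arm.job_done())"
```

```text
the job is handed in; nothing more can be done
None
```

The orange ball was lowered onto the closed gate and released there. I then pulled the gate out by its handle, and the ball fell through into the tray. I handed the job in at about 20 s, with the gripper still holding the gate at the mark.

- **Ball:** the height stopped at exactly the predicted rest height when I set it down, though the force reading was too noisy to show the contact. The pictures afterwards showed it first in the hopper, then in the tray.
- **Gate:** the tool moved 56.0 mm, against a measured need of about 55.2 mm (wrist and top cameras) to 55.9 mm (side camera). The last side and wrist views put the pointer 0.5 to 1 mm past the mark. The hold moved only 0.1 mm in 0.25 s, with about 9 to 10 N on the gripper along the pull.
- **Checks that failed or disagreed:**
  - The networks sometimes took the pink ball for the orange one, so I went by colour.
  - The top camera could not see the pointer at the end because the arm was in the way.
  - The gate crept back about 1 mm during one hold, and I corrected it with a small outward bias.
  - I regripped the ball twice on the stand to get the height right.
- **Not checked:** I took no final picture of the stand's blue and grey balls or of the other bench items. The arm kept clear of them throughout.

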